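# Push the stuck stoppers out of the tube block

## Task

Red rubber stoppers are stuck in all three bores of the aluminium tube block: take the push rod from its stand and push the stoppers out of the two through bores so that they drop into the white tray underneath. The third bore is blind (which one cannot be seen): feel for it with the rod, press gently and back off when the stopper does not give, without forcing it, and leave its stopper in the bore. At the end put the rod back upright in its stand and let go, and leave the jar, the beaker and the slide box alone.

Things in the scene. Friction and masses are not known exactly. Their poses are not given: they have to be found in the camera images.
- block: Fixed aluminium block 60 (x) by 160 (y) by 60 mm high with three upright bores, on four thin legs over a white catch tray 110 by 190 mm with a 22 mm rim. Block underside 62 mm, top face 122 mm above the bench. Origin: centre of the tray's underside, on the bench; z up; the bores lie in a row along y at -50, 0 and +50 mm. Two bores are through, one is blind near its bottom, which cannot be seen.
- bore0 (a point): Mouth centre of the first (block y = -50 mm) bore, at the block's top face (z 122 mm above the bench). Bore 18 mm in diameter, straight down, 60 mm long to the block's underside; 1.5 mm chamfer at the mouth. The stopper in it is stopper_a, its top 35 mm below the mouth.
- bore1 (a point): Mouth centre of the middle bore, at the block's top face (z 122 mm above the bench). Bore 18 mm in diameter, straight down, 60 mm long to the block's underside; 1.5 mm chamfer at the mouth. The stopper in it is stopper_b, its top 35 mm below the mouth.
- bore2 (a point): Mouth centre of the last (block y = +50 mm) bore, at the block's top face (z 122 mm above the bench). Bore 18 mm in diameter, straight down, 60 mm long to the block's underside; 1.5 mm chamfer at the mouth. The stopper in it is stopper_c, its top 35 mm below the mouth.
- stopper_a: Red stopper, 16.5 mm diameter, 16 mm tall, stuck in bore0, underside 71 mm above the bench. Origin: centre of its underside. In a through bore it gives way at 7 to 12 N, then slides easily, and drops into the tray once its top is pushed to 7 mm above the block's underside. In the blind bore it rests on a sprung cushion (8 N per mm): it sinks a few mm and comes back; never press over 40 N.
- stopper_b: Red stopper, 16.5 mm diameter, 16 mm tall, stuck in bore1, underside 71 mm above the bench. Origin: centre of its underside. In a through bore it gives way at 7 to 12 N, then slides easily, and drops into the tray once its top is pushed to 7 mm above the block's underside. In the blind bore it rests on a sprung cushion (8 N per mm): it sinks a few mm and comes back; never press over 40 N.
- stopper_c: Red stopper, 16.5 mm diameter, 16 mm tall, stuck in bore2, underside 71 mm above the bench. Origin: centre of its underside. In a through bore it gives way at 7 to 12 N, then slides easily, and drops into the tray once its top is pushed to 7 mm above the block's underside. In the blind bore it rests on a sprung cushion (8 N per mm): it sinks a few mm and comes back; never press over 40 N.
- rod: Push rod, about 120 g: steel shaft 10 mm diameter, 120 mm long, with a round yellow handle 22 mm diameter, 50 mm tall on its upper end (120 to 170 mm above the foot). Origin: centre of the foot (lower tip), z along the rod to the handle. At the start it stands loosely upright in the stand, foot on the bench.
- stand: Fixed blue rod stand, 70 by 70 by 60 mm high, with a 16 mm upright through hole in the middle (1.5 mm chamfer) down to the bench. Origin: centre of the underside, on the bench, on the hole's axis; z up.
- bottle: Bystander: amber jar with black cap, 44 mm diameter, 85 mm tall. Origin: centre of its underside.
- beaker: Bystander: glass beaker, 64 mm diameter, 75 mm tall. Origin: centre of its underside.
- slidebox: Bystander: blue slide box, 90 by 80 by 32 mm. Origin: centre of its underside.
Things that resemble listed ones, but are neither listed nor needed, are in the scene too. Of the things that look like the rod, the middle-sized one is meant.

How it is judged:
By the outcome, as a careful person would: the job done as asked, in the order asked, and still so for the second after the job is handed in, with the robot touching nothing.
It also fails if it takes over 58 s, if anything falls off the work surface, if the arm or the gripper's body presses on something with over 40 N, if the wrist force passes 120 N, or if a joint passes its speed limit or range.

## Robot

A 6-joint arm with a two-finger parallel gripper is mounted at the origin on the work surface. World frame = base frame: x ahead of the robot, y to its left, z up, the work surface at z = 0. Lengths are in m, angles in degrees, forces in N, time in s.
With the tool pointing down it reaches from about 0.425 to 0.95 m from the base axis. Payload 3.5 kg.
Tool frame: the origin (TCP) lies at the very end of the fingers, on their centre line; the grasp point (between the pads) lies 19 mm behind it (robot.grip_depth is the distance from the TCP to the grasp point, in m); z points along the fingers, x is the direction in which the jaws open and shut, and the axes are right-handed (so a half turn about z gives the same grasp; the last joint's range is limited). The gripper opens to 85 mm and grips with 20 to 120 N. Pads are 22 mm wide; open, the fingers measure 114 mm over their backs; the gripper's body (76 mm by 85 mm) begins 54 mm behind the grasp point. The pads swing forward as they close: fully open they stand 13 mm farther back than shut.
Start: joints at [56.379, 16.404, 90.338, -0, 73.258, -8.594], TCP at [0.286, 0.612, 0.231] pointing down, gripper open.
Joint ranges: [-158.93, 158.93], [-51.34, 127.21], [12.03, 142.37], [-87.48, 267.48], [13.55, 161.25], [-162.69, 162.69]. Speed limits (degrees/s): [159.86, 159.86, 180, 180, 180, 180].

## Interface

Orientations are given as [roll, pitch, yaw] about the fixed x, y, z axes, in that order (R = Rz(yaw) Ry(pitch) Rx(roll)).
In Python, from rig import robot, cams gives the robot as it stands.
- The arm moves only by the shell command python3 -m handwheel 'ROWS' [FORCE]. ROWS is a JSON object of lists of equal length, an entry for each row: "fingers": the gripper command: -1 is shut, 1 is fully open, values between are in proportion; "dp": the shift along the tool's x, y, z in m, a list of three; "spin": the turn about the tool's z in rad. A call has exactly 5 rows; each row shifts and turns the commanded pose from where the row before left it, along the tool's axes as they then stand; what a row does not reach is not made up. A row lasts 1/12 s, in which the tool goes at most 41.7 mm and 7.16 degrees, less where a joint would pass 70% of its speed; a pose out of reach is approached as far as the arm can. A call is refused whole if a number of a shift passes 0.0417 or a number of a turn 0.125, either way. A call with a gripper value outside its range is refused whole. The fingers move at their own pace and stop on an object; FORCE is the grip in N (left out, the last holds). Time passes only in rows, so rows that do not move let the fingers close, or fill a call up. It gives the time, the measured TCP pose, the force and the opening at its end, in the units of the state.
- robot.get_state(): the state, without advancing time (a new reading comes with each control period).
- cams.read_camera(name): name is "side" or "top" or "wrist"; returns a dict with "color" (480x640x3 uint8, red, green, blue), "fx", "fy", "cx", "cy" (pixels), "T" (4x4, takes a point from camera to world coordinates). Camera axes: x right, y up, looking along -z (the intrinsics and any distortion apply to the point x, -y, -z); pixel columns grow to the right and rows downward; lengths in m; the calibration is good to about 2 mm. A picture is of the moment at which its call begins. There is no depth.
- robot.hand_in(): hands the job in, once; it reports no verdict.
The state is a dict: "t": time; "qpos": joint angles; "qd": joint speeds; "joint_efforts": joint torques, N m; "position": TCP position; "orientation": TCP orientation; "force": force on the tool from outside, world axes, zero at the start; "torque": the same for the moment, N m; "opening": finger opening in m.
Only numpy, scipy, OpenCV 4.12 (cv2) and the standard library are available. Lean on these libraries where they do the work, as an engineer would, in place of code of your own. Each camera call takes 0.05 s, during which the arm holds its last target.

## Working session

There is one attempt and no reset: what is moved stays moved. The work goes in short steps, Python scripts to look and compute and a shell command to move; the robot and the scene stay as the last step left them, time stands still between calls to the robot, and variables do not carry over. Pictures are saved under pics/ and viewed, and the job is handed in when it is done.

```bash
ls; mkdir -p pics; python3 - <<'E'
from rig import robot, cams
import cv2
for n in ("side","top","wrist"):
    d=cams.read_camera(n); cv2.imwrite(f"pics/{n}0.png",d["color"][:,:,::-1]); print(n,d["fx"],d["fy"],d["cx"],d["cy"],[k for k in d]); print(d["T"].round(4))
print(robot.get_state())
E
```

```text
pics
side 440.8209693838769 440.8209693838769 315.3246509477296 232.62433871702632 ['color', 'fx', 'fy', 'cx', 'cy', 'T']
[[-0.9386  0.2237 -0.2628  0.4316]
 [-0.3451 -0.6225  0.7024  0.6709]
 [-0.0064  0.75    0.6615  0.5992]
 [ 0.      0.      0.      1.    ]]
top 612.6865157599303 612.6865157599303 313.36081923393044 231.94845844658124 ['color', 'fx', 'fy', 'cx', 'cy', 'T']
[[ 0.0228  0.9865 -0.1621  0.4286]
 [-0.9997  0.0244  0.0076  0.1336]
 [ 0.0115  0.1618  0.9868  1.445 ]
 [ 0.      0.      0.      1.    ]]
wrist 383.40416897471636 383.40416897471636 319.3000317605791 237.4956791570003 ['color', 'fx', 'fy', 'cx', 'cy', 'T']
[[ 0.4236 -0.859  -0.2876  0.2118]
 [ 0.9058  0.401   0.1366  0.6466]
 [-0.002  -0.3184  0.948   0.3729]
 [ 0.      0.      0.      1.    ]]
{'t': 0.15, 'qpos': array([ 5.63793412e+01,  1.64460712e+01,  9.04041739e+01, -1.07270704e-03,
        7.32600086e+01, -8.59403647e+00]), 'qd': array([ 0.04858741, -0.16269299, -0.27518203,  0.16126659, -0.04791557,
       -0.06228064]), 'joint_efforts': array([ 1.16204468e-03, -4.06604898e+01, -2.93142146e+01, -1.25389629e-04,
        3.96025367e-03, -8.46397427e-06]), 'position': array([0.28523253, 0.61119708, 0.23020903]), 'orientation': array([-1.79984540e+02,  1.09169174e-01,  6.49737023e+01]), 'force': array([-0.03687777,  0.45250956,  0.09001915]), 'torque': array([-0.00518981, -0.03110142, -0.00896537]), 'opening': 0.08539004775340947}
```

View pics/side0.png

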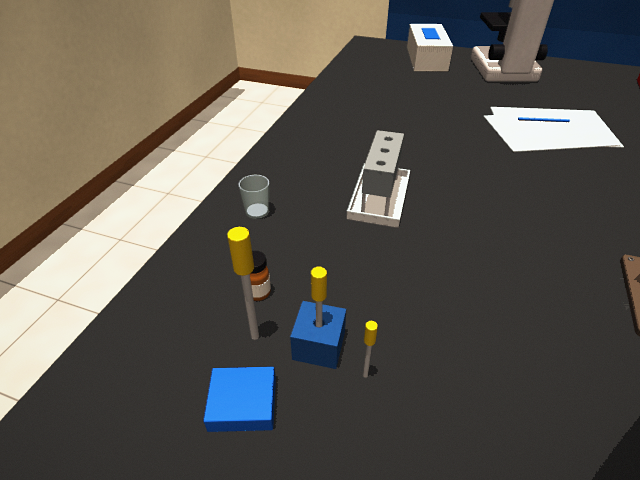

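View pics/top0.png

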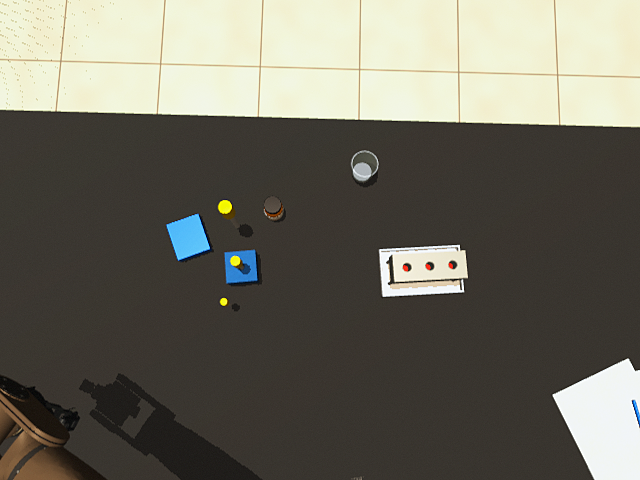

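View pics/wrist0.png

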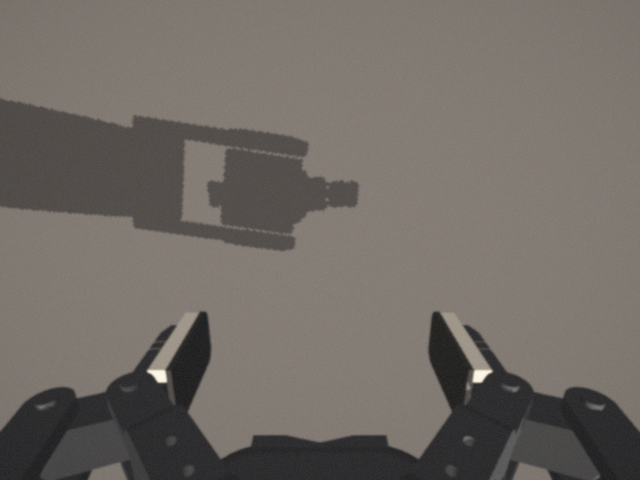

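The side view shows three yellow-handled rods. The middle-sized one stands in the blue stand, at about (319,285), and the block is at (385,160). In the top view the block's bores are at about (406,267), (430,266) and (452,265), with the rod handle at (235,261). Next I'll measure.

```bash
cat > h.py <<'E'
import numpy as np, cv2
from rig import robot, cams
def ray(d,u,v):
    r=np.array([(u-d["cx"])/d["fx"],-(v-d["cy"])/d["fy"],-1.0]); T=d["T"]; return T[:3,3],T[:3,:3]@r
def onplane(d,u,v,z):
    o,r=ray(d,u,v); return o+r*(z-o[2])/r[2]
def proj(d,p):
    q=np.linalg.inv(d["T"])@np.append(p,1); return d["cx"]+d["fx"]*q[0]/-q[2], d["cy"]-d["fy"]*q[1]/-q[2]
def tri(d1,p1,d2,p2):
    A=np.zeros((3,3));b=np.zeros(3)
    for d,p in((d1,p1),(d2,p2)):
        o,r=ray(d,*p); r/=np.linalg.norm(r); M=np.eye(3)-np.outer(r,r); A+=M;b+=M@o
    return np.linalg.solve(A,b)
def blobs(m,amin=15):
    n,l,s,c=cv2.connectedComponentsWithStats(m.astype(np.uint8))
    return [(s[i].tolist(),c[i].round(2).tolist()) for i in range(1,n) if s[i,4]>=amin]
def masks(im):
    i=im.astype(int);r,g,b=i[...,0],i[...,1],i[...,2]
    return dict(yellow=(r>120)&(g>100)&(b<60),red=(r>100)&(g<60)&(b<60),blue=(b>60)&(b>r*1.8)&(b>g*1.3))
E
python3 - <<'E'
from h import *
for n in("top","side"):
    d=cams.read_camera(n); im=d["color"]; m=masks(im)
    print(n)
    for k in m: print(k,blobs(m[k],8))
d=cams.read_camera("top"); im=d["color"]
s=im[225:310,150:480]; cv2.imwrite("pics/topz1.png",cv2.resize(im[190:310,200:300],None,fx=6,fy=5,interpolation=cv2.INTER_CUBIC)[:600,:,::-1]);
cv2.imwrite("pics/topz2.png",cv2.resize(im[235:305,370:480],None,fx=7,fy=7,interpolation=cv2.INTER_CUBIC)[:,:,::-1])
d=cams.read_camera("side");im=d["color"]
cv2.imwrite("pics/sidez.png",cv2.resize(im[120:230,340:420],None,fx=5,fy=5,interpolation=cv2.INTER_CUBIC)[:,:,::-1])
E
```

```text
top
yellow [([218, 200, 14, 14, 160], [224.51, 206.54]), ([230, 256, 11, 10, 76], [234.95, 260.72]), ([220, 298, 8, 8, 46], [223.17, 301.35])]
red [([265, 211, 6, 6, 9], [267.89, 213.56]), ([275, 212, 6, 4, 8], [277.5, 213.38]), ([449, 263, 4, 6, 19], [450.58, 265.16]), ([403, 265, 5, 6, 25], [405.08, 267.44]), ([426, 264, 5, 6, 22], [427.91, 266.27])]
blue [([166, 213, 44, 48, 866], [184.07, 232.88]), ([224, 250, 34, 34, 855], [241.04, 266.94]), ([632, 400, 8, 26, 70], [636.19, 410.8])]
side
yellow [([227, 226, 22, 36, 331], [237.59, 237.08]), ([311, 266, 16, 29, 212], [318.19, 275.33]), ([365, 320, 13, 11, 101], [371.17, 325.24]), ([369, 332, 4, 8, 19], [370.53, 335.16])]
red [([254, 268, 14, 8, 20], [261.25, 272.15])]
blue [([386, 13, 117, 35, 1854], [443.38, 29.45]), ([421, 23, 9, 1, 9], [425.0, 23.0]), ([422, 28, 18, 11, 155], [430.21, 33.07]), ([541, 28, 82, 36, 1597], [579.78, 45.23]), ([623, 50, 5, 4, 9], [625.11, 51.67]), ([623, 59, 9, 6, 22], [626.59, 62.14]), ([518, 117, 52, 5, 126], [544.38, 119.31]), ([290, 301, 56, 68, 2657], [316.7, 334.71]), ([203, 366, 71, 66, 4216], [239.54, 399.17])]
```

View pics/topz1.png

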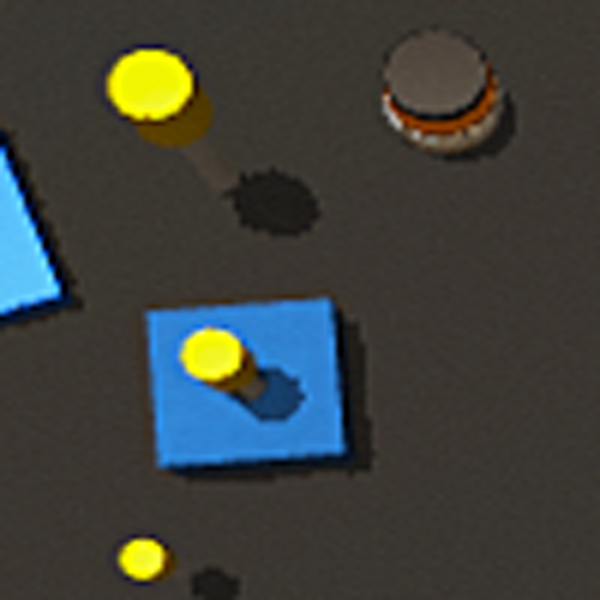

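View pics/topz2.png

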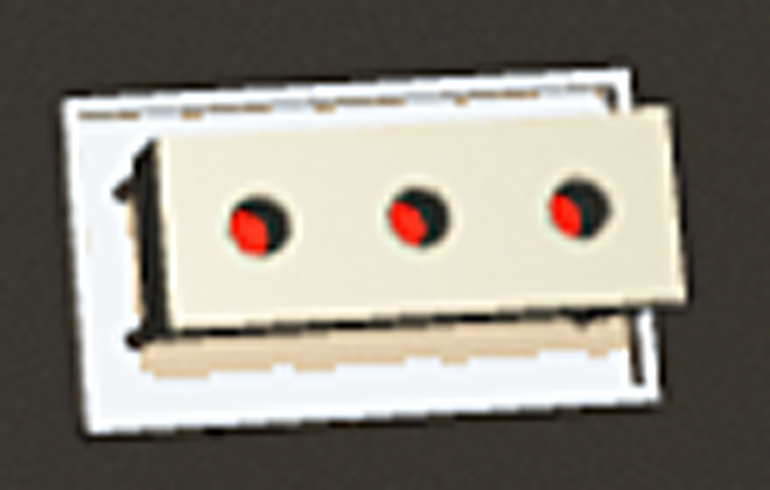

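View pics/sidez.png

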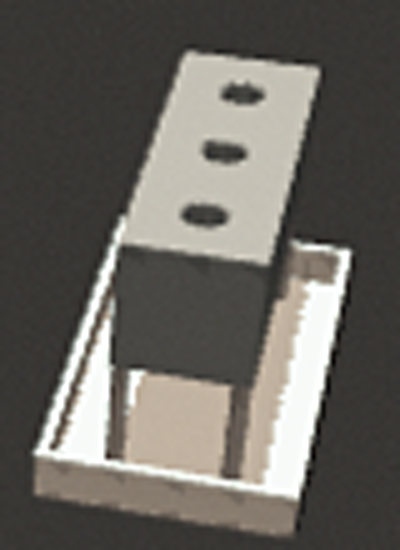

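The zooms show the bores clearly in both views. They are dark/red discs on the light top face, so I'll segment them as holes in that face.

```bash
python3 - <<'E'
from h import *
D={n:cams.read_camera(n) for n in("top","side")}
boxes={"top":[(398,414,259,275),(420,438,258,274),(444,460,257,273)],"side":[(373,389,157,168),(377,393,145,155),(381,396,133,144)]}
for n,d in D.items():
    g=cv2.cvtColor(d["color"],cv2.COLOR_RGB2GRAY).astype(float)
    out=[]
    for (a,b,c,e) in boxes[n]:
        w=g[c:e,a:b]; hi=np.percentile(w,85); lo=w.min(); wt=np.clip((hi-w)/(hi-lo)-0.25,0,.4)
        m=wt>0
        nn,l,s,cc=cv2.connectedComponentsWithStats(m.astype(np.uint8)); k=1+np.argmax(s[1:,4]); wt=wt*(l==k)
        yy,xx=np.mgrid[c:e,a:b]; u=(wt*xx).sum()/wt.sum(); v=(wt*yy).sum()/wt.sum()
        p=onplane(d,u,v,.122); out.append(p); print(n,round(u,1),round(v,1),p[:2].round(4),s[k,4])
    print(np.linalg.norm(out[2]-out[0]))
# stand
d=D["top"]; 
i=d["color"].astype(int)
def poly(mask):
    cs=max(cv2.findContours(mask.astype(np.uint8),cv2.RETR_EXTERNAL,cv2.CHAIN_APPROX_NONE)[0],key=cv2.contourArea)
    h=cv2.convexHull(cs); return cv2.minAreaRect(h)
m=(i[...,2]>150)&(i[...,0]<80); m[:,:215]=0; m[:,270:]=0
m=masks(d["color"])["blue"]; m[:,:215]=0; m[:,270:]=0
r=poly(m); pts=cv2.boxPoints(r); print(r); P=np.array([onplane(d,u,v,.06) for u,v in pts]); print(P.round(4),P.mean(0),np.linalg.norm(P[1]-P[0]),np.linalg.norm(P[2]-P[1]))
# rod handle top
print("handle top", onplane(d,234.95,260.72,.17))
for y in [(224.51,206.54),(223.17,301.35)]: print(onplane(d,*y,.17))
s=D["side"]; 
for q in [(319,270.5)]: print("side handle", onplane(s,*q,.17))
for z in(.17,.12,.06): print(z, [proj(s,np.append(onplane(d,234.95,260.72,.17)[:2],z))])
cv2.imwrite("pics/sidez3.png",cv2.resize(s["color"][255:370,280:360],None,fx=5,fy=5,interpolation=cv2.INTER_CUBIC)[:,:,::-1])
E
```

```text
top 406.7 266.7 [ 0.5744 -0.081 ] 65
top 429.5 265.5 [ 0.5781 -0.1306] 64
top 452.4 264.3 [ 0.5821 -0.1806] 64
0.09987524222923946
side 380.4 162.6 [ 0.5719 -0.0776] 40
side 384.3 150.0 [ 0.576  -0.1275] 39
side 388.0 138.4 [ 0.5797 -0.1771] 35
0.09981282113352401
((240.41371154785156, 266.2918701171875), (31.847431182861328, 31.41994857788086), 85.91438293457031)
[[0.6059 0.3261 0.06  ]
 [0.6128 0.2551 0.06  ]
 [0.5406 0.2472 0.06  ]
 [0.5338 0.3176 0.06  ]] [0.57325565 0.28648718 0.06      ] 0.07134396673762394 0.0726371996683119
handle top [0.57303462 0.28624301 0.17      ]
[0.68791174 0.31336077 0.17      ]
[0.4880549  0.30687802 0.17      ]
side handle [0.5709886  0.28550405 0.17      ]
0.17 [(np.float64(317.37820901143414), np.float64(270.5004756553554))]
0.12 [(np.float64(317.49579209939674), np.float64(294.96789337893625))]
0.06 [(np.float64(317.6214319270423), np.float64(321.11180743142916))]
```

View pics/sidez3.png

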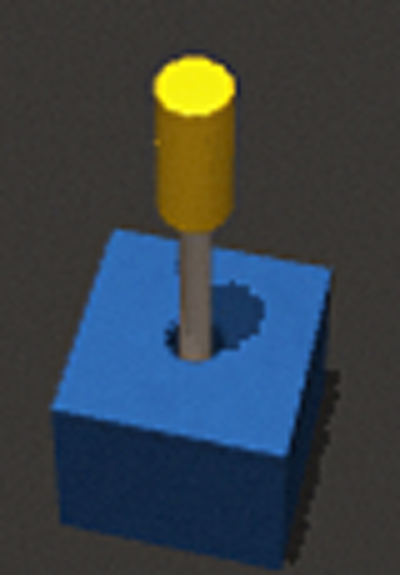

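```bash
python3 - <<'E'
from h import *
D={n:cams.read_camera(n) for n in("top","side")}
t,s=D["top"],D["side"]
for a,b in [((224.51,206.54),(238.5,234)),((234.95,260.72),(318.8,271.2)),((223.17,301.35),(371.4,325))]: 
    p=tri(t,a,s,b); print(p.round(4), np.array(proj(t,p))-a)
print(onplane(s,254,338,0))
print(robot.get_state()["position"])
E
```

```text
[0.6761 0.3056 0.221 ] [0.2531345  0.68608186]
[0.5721 0.2861 0.1691] [0.08585357 0.48307982]
[0.489  0.3131 0.1231] [0.02457675 0.60198881]
[0.67410376 0.31014513 0.        ]
[0.28553607 0.61161461 0.23132627]
```

```bash
python3 -m handwheel '{"fingers":[0.2,0.2,0.2,0.2,0.2],"dp":[[0,0,-0.01],[0,0,-0.01],[0,0,-0.01],[0,0,-0.01],[0,0,-0.01]],"spin":[-0.0874,-0.0874,-0.0874,-0.0874,-0.0874]}' 60
python3 -m handwheel '{"fingers":[0.2,0.2,0.2,0.2,0.2],"dp":[[-0.033,0.029,0],[-0.033,0.029,0],[-0.033,0.029,0],[-0.033,0.029,0],[-0.033,0.029,0]],"spin":[0,0,0,0,0]}'
python3 -m handwheel '{"fingers":[0.2,0.2,0.2,0.2,0.2],"dp":[[-0.033,0.028,0],[-0.033,0.028,0],[-0.033,0.028,0],[-0.033,0.028,0],[-0.03,0.028,0]],"spin":[0,0,0,0,0]}'
```

```text
t: 0.97
position: [0.2855, 0.6116, 0.2818]
orientation: [180.0, 0.0, 90.3]
force: [-0.3, -0.3, 0.2]
opening: 0.0508
t: 1.38
position: [0.4239, 0.4537, 0.2816]
orientation: [180.0, -0.0, 90.0]
force: [1.5, -0.0, -0.1]
opening: 0.0516
t: 1.8
position: [0.5599, 0.2963, 0.2817]
orientation: [180.0, -0.0, 90.0]
force: [0.1, 0.7, 0.5]
opening: 0.0513
```

```bash
python3 -m handwheel '{"fingers":[0.2,0.2,0.2,0.2,0.2],"dp":[[0,0,0.01],[0,0,0.01],[0,0,0],[0,0,0],[0,0,0]],"spin":[0,0,0,0,0]}'
python3 - <<'E'
from h import *
d=cams.read_camera("wrist"); cv2.imwrite("pics/w1.png",d["color"][:,:,::-1])
for k,v in masks(d["color"]).items(): print(k,blobs(v,100))
for z in(.17,.12): print(proj(d,[.572,.286,z]), proj(d,np.append(robot.get_state()["position"][:2],z)))
s=cams.read_camera("side"); cv2.imwrite("pics/s1.png",s["color"][:,:,::-1])
E
```

```text
t: 2.22
position: [0.5579, 0.2994, 0.2613]
orientation: [-180.0, -0.0, 90.1]
force: [0.1, 0.2, 0.5]
opening: 0.0511
yellow [([328, 115, 23, 23, 149], [337.68, 125.38]), ([285, 226, 32, 51, 1262], [301.83, 252.33]), ([308, 367, 44, 76, 2776], [328.39, 406.3])]
red []
blue [([263, 167, 80, 89, 3183], [299.68, 192.96]), ([377, 216, 100, 101, 1091], [417.08, 243.76])]
(np.float64(298.11742004583834), np.float64(261.5316710106744)) (np.float64(318.6349111789061), np.float64(241.6648977390966))
(np.float64(301.4727424036722), np.float64(237.36984306108187)) (np.float64(318.7465425988316), np.float64(220.331839918476))
```

View pics/w1.png

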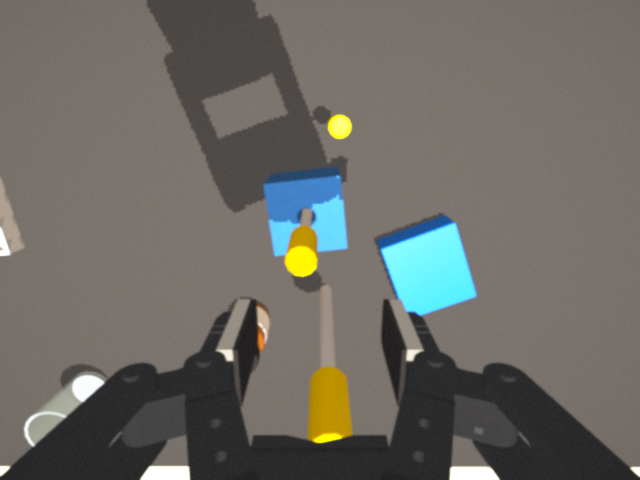

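View pics/s1.png

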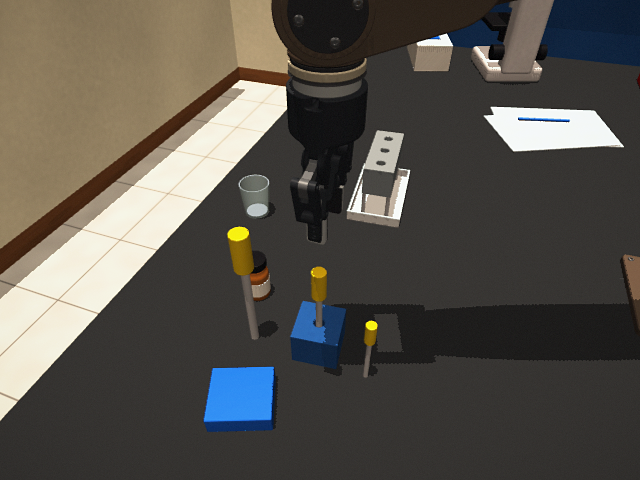

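```bash
python3 -m handwheel '{"fingers":[0.2,0.2,0.2,0.2,0.2],"dp":[[-0.006,0.007,0.0],[-0.006,0.007,0],[0,0,0.02],[0,0,0.02],[0,0,0.0]],"spin":[0,0,0,0,0]}'
python3 -m handwheel '{"fingers":[0.2,0.2,0.2,0.2,0.2],"dp":[[0,0,0.025],[0,0,0.025],[0,0,0.025],[0,0,0.018],[0,0,0.0]],"spin":[0,0,0,0,0]}'
python3 - <<'E'
from h import *
d=cams.read_camera("wrist"); cv2.imwrite("pics/w2.png",d["color"][:,:,::-1])
E
```

```text
t: 2.73
position: [0.5715, 0.2848, 0.2167]
orientation: [-179.6, 0.1, 90.0]
force: [-1.0, -0.1, -1.5]
opening: 0.0515
t: 3.15
position: [0.5707, 0.2849, 0.124]
orientation: [-179.6, 0.2, 90.0]
force: [-0.0, 0.4, -1.2]
opening: 0.0509
```

View pics/w2.png

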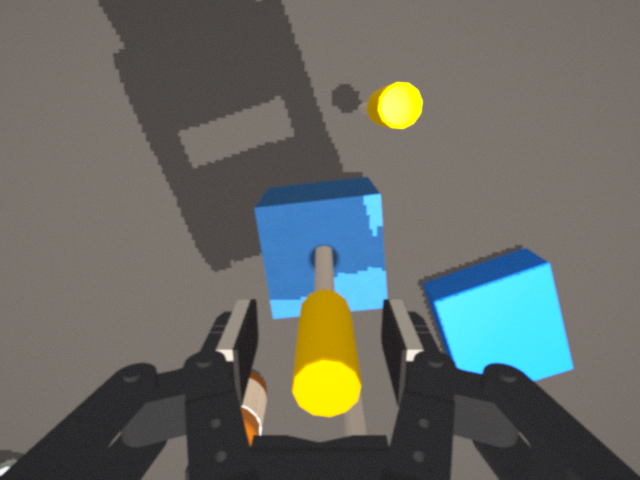

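```bash
python3 - <<'E'
from h import *
d=cams.read_camera("wrist")
p=robot.get_state()["position"]
for z in (.17,.16,.145):print(proj(d,[p[0],p[1],z]))
print(onplane(d,327,388,.17))
E
python3 -m handwheel '{"fingers":[-1,-1,-1,-1,-1],"dp":[[0.0015,0.0,0.0],[0,0,0],[0,0,0],[0,0,0],[0,0,0.0]],"spin":[0,0,0,0,0]}' 70
python3 -m handwheel '{"fingers":[-1,-1,-1,-1,-1],"dp":[[0.0,0.0,0.0],[0,0,0],[0,0,0],[0,0,0],[0,0,0.0]],"spin":[0,0,0,0,0]}' 70
```

```text
(np.float64(319.1272866135645), np.float64(385.35053214009713))
(np.float64(319.1873554946311), np.float64(365.26585146418506))
(np.float64(319.26262983316826), np.float64(340.09706147235306))
[0.57434868 0.28840933 0.17      ]
t: 3.67
position: [0.5744, 0.288, 0.1311]
orientation: [179.8, -0.1, 90.0]
force: [-0.3, -0.9, 6.7]
opening: 0.0203
t: 4.08
position: [0.5745, 0.288, 0.1311]
orientation: [179.8, -0.1, 90.0]
force: [0.7, -1.0, 5.7]
opening: 0.0203
```

```bash
python3 -m handwheel '{"fingers":[-1,-1,-1,-1,-1],"dp":[[0.0,0.0,-0.01],[0,0,-0.015],[0,0,-0.02],[0,0,-0.03],[0,0,-0.03]],"spin":[0,0,0,0,0]}' 70
python3 -m handwheel '{"fingers":[-1,-1,-1,-1,-1],"dp":[[0.0,0.0,-0.03],[0,0,-0.03],[0,0,-0.01],[0,0,0],[0,0,0.0]],"spin":[0,0,0,0,0]}' 70
python3 - <<'E'
from h import *
d=cams.read_camera("wrist"); s=cams.read_camera("side"); cv2.imwrite("pics/ws3.png",np.hstack([cv2.resize(d["color"],(400,300)),cv2.resize(s["color"][60:360,180:580],(400,300))])[:,:,::-1])
t=cams.read_camera("top");cv2.imwrite("pics/t3.png",t["color"][:,:,::-1]);cv2.imwrite("pics/s3.png",s["color"][:,:,::-1])
print(robot.get_state())
E
```

```text
t: 4.5
position: [0.5718, 0.2873, 0.233]
orientation: [-179.8, 0.1, 90.0]
force: [0.2, 0.9, -0.6]
opening: 0.0207
t: 4.92
position: [0.5725, 0.2875, 0.3025]
orientation: [-180.0, 0.0, 90.0]
force: [-0.0, 0.3, -2.0]
opening: 0.0204
{'t': 5.0667, 'qpos': array([ 1.75993975e+01,  9.72794876e+00,  9.11152832e+01,  1.18145490e-03,
        7.94884183e+01, -7.24116698e+01]), 'qd': array([ 0.01738497,  0.10057085, -0.2414842 , -0.01488742, -0.01187261,
        0.04581413]), 'joint_efforts': array([ 3.40315676e-02, -3.85064542e+01, -3.14302897e+01,  1.52919758e-03,
        1.12935144e-02, -5.82662324e-06]), 'position': array([0.57173137, 0.28721721, 0.29970206]), 'orientation': array([-1.79683503e+02,  9.91100581e-02,  9.00111221e+01]), 'force': array([-0.41237426,  0.57755718, -1.62326909]), 'torque': array([0.01713499, 0.01676007, 0.03488436]), 'opening': 0.020683881155387156}
```

View pics/ws3.png

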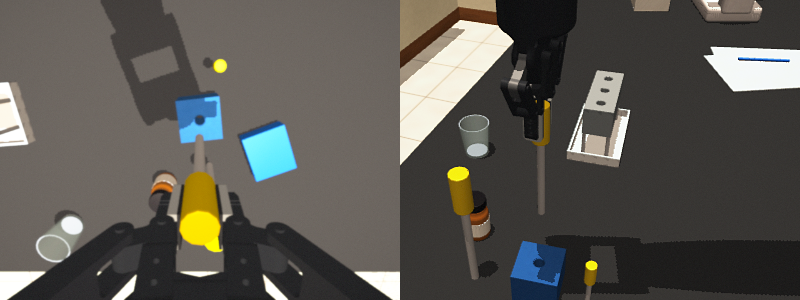

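View pics/s3.png

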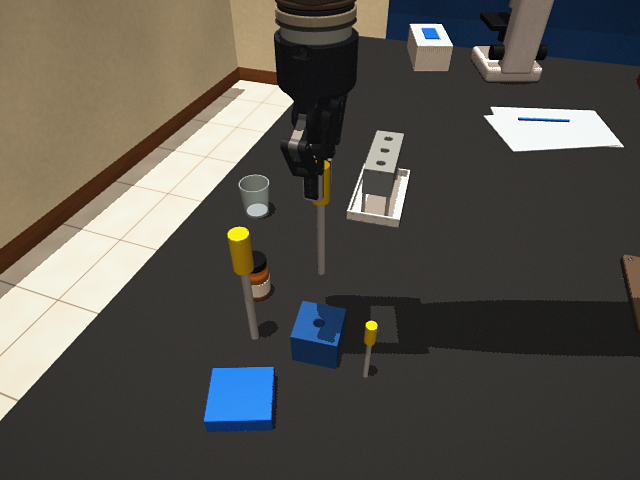

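```bash
python3 -m handwheel '{"fingers":[-1,-1,-1,-1,-1],"dp":[[-0.036,0.0,0.0],[-0.036,0,0],[-0.036,0,0],[-0.036,0,0],[-0.036,0,0]],"spin":[0,0,0,0,0]}' 70
python3 -m handwheel '{"fingers":[-1,-1,-1,-1,-1],"dp":[[-0.036,0.0,0.0],[-0.036,0,0],[-0.036,0,0],[-0.036,0,0],[-0.036,0,0]],"spin":[0,0,0,0,0]}' 70
python3 -m handwheel '{"fingers":[-1,-1,-1,-1,-1],"dp":[[-0.006,0.001,0.0],[0,0,0],[0,0,0],[0,0,0],[0,0,0]],"spin":[0,0,0,0,0]}' 70
python3 - <<'E'
from h import *
d=cams.read_camera("wrist"); s=cams.read_camera("side"); cv2.imwrite("pics/w4.png",d["color"][:,:,::-1])
cv2.imwrite("pics/s4.png",cv2.resize(s["color"][60:260,300:440],None,fx=4,fy=3,interpolation=cv2.INTER_CUBIC)[:600,:,::-1])
t=cams.read_camera("top");cv2.imwrite("pics/t4.png",cv2.resize(t["color"][225:305,360:480],None,fx=6,fy=6,interpolation=cv2.INTER_CUBIC)[:,:,::-1])
p=robot.get_state()["position"]; print(p)
foot=p-[0,0,.130]
for n,c in(("s",s),("t",t),("w",d)): print(n,np.round(proj(c,foot),1),np.round(proj(c,p),1))
E
```

```text
t: 5.48
position: [0.5719, 0.1061, 0.3007]
orientation: [-179.8, 0.0, 90.0]
force: [1.0, 0.8, -0.2]
opening: 0.0206
t: 5.9
position: [0.5719, -0.0739, 0.3009]
orientation: [-179.8, -0.1, 90.0]
force: [0.9, 0.3, -1.1]
opening: 0.0201
t: 6.32
position: [0.5739, -0.0768, 0.3028]
orientation: [-179.9, -0.0, 90.1]
force: [-0.5, 0.2, -1.5]
opening: 0.02
[ 0.57405962 -0.07717967  0.3033169 ]
s [381.7 139.7] [388.7  72.5]
t [408.9 264.2] [420.3 256.6]
w [318.1 224.7] [317.3 313.4]
```

View pics/s4.png

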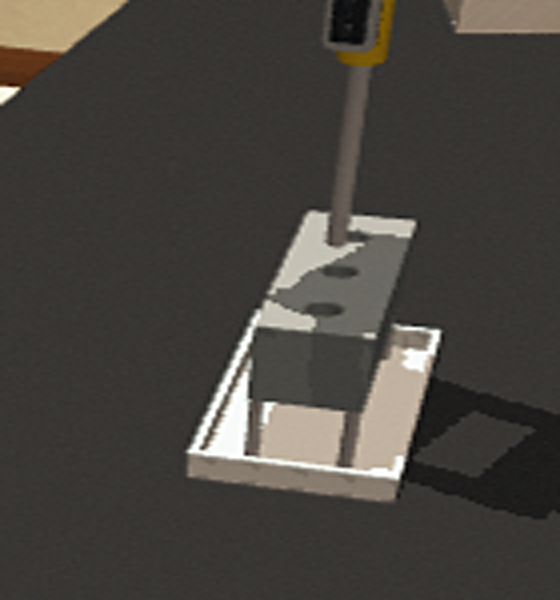

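View pics/w4.png

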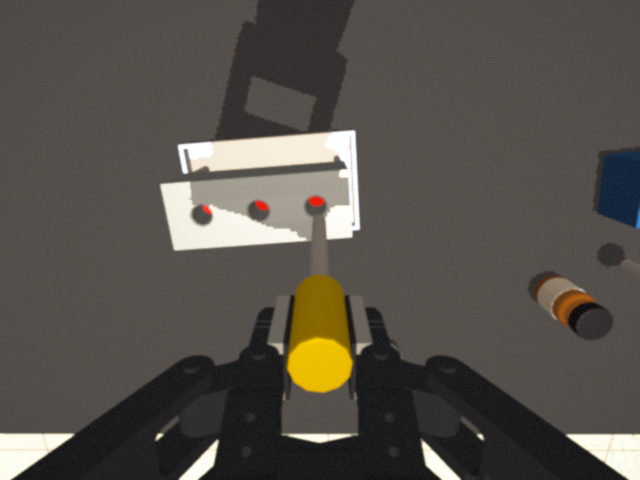

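View pics/t4.png

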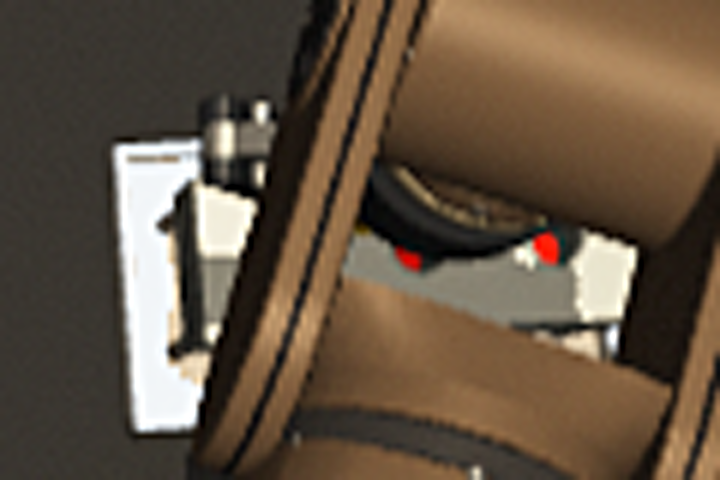

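```bash
python3 - <<'E'
from h import *
d=cams.read_camera("wrist"); s=cams.read_camera("side")
cv2.imwrite("pics/w5.png",cv2.resize(d["color"][180:300,250:390],None,fx=5,fy=5,interpolation=cv2.INTER_CUBIC)[:,:,::-1])
cv2.imwrite("pics/s5.png",cv2.resize(s["color"][70:150,350:430],None,fx=7,fy=7,interpolation=cv2.INTER_CUBIC)[:,:,::-1])
E
```

```text
(no output)
```

View pics/w5.png

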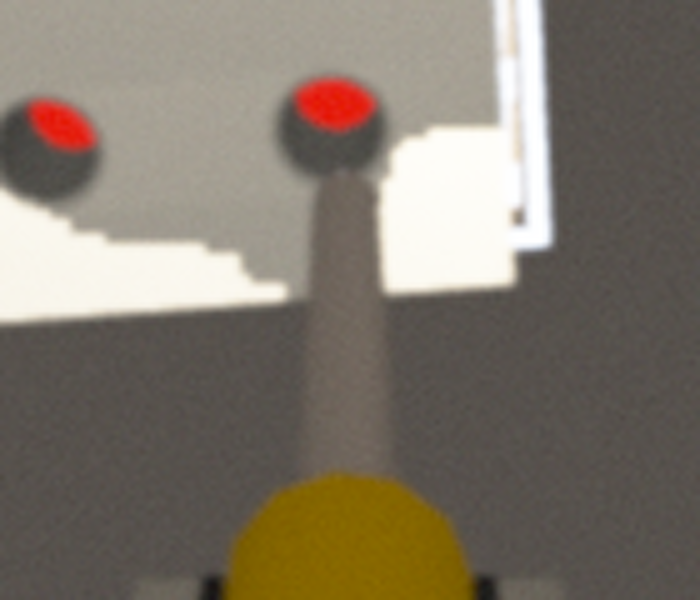

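View pics/s5.png

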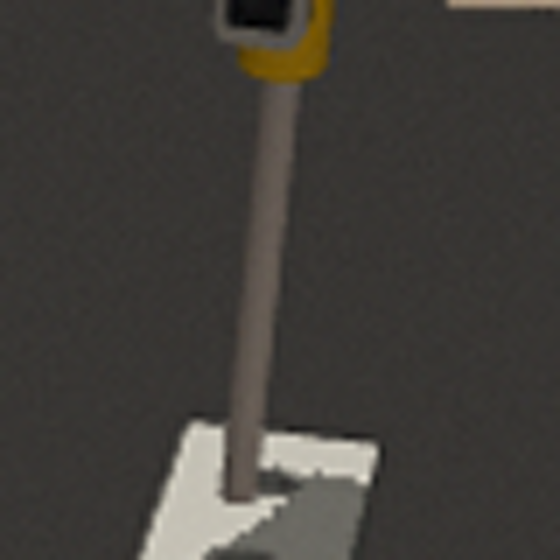

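```bash
python3 - <<'E'
from h import *
d=cams.read_camera("wrist"); s=cams.read_camera("side")
p=robot.get_state()["position"]; print(p)
print(d["T"][:3,3])
z=p[2]-.130
a=onplane(d,319,214,z)+[.005,0,0]
b=onplane(s,384.3,141.4,z)+[.001,-.005,0]
print("foot wrist",a,"side",b)
# handle lower end & bores in wrist view
for q in [(250+333/5,180+126/5),(250+50/5,180+148/5)]: print("bore w",onplane(d,*q,.122))
# tilt: shaft direction side view top at zoom (284,85) z foot+.12
print("shaft top side", onplane(s,350+283/7,70+85/7,z+.117))
m=masks(d["color"])["yellow"]; print(blobs(m,200))
print("handle bottom rim wrist", onplane(d,250+348/5,180+475/5,z+.12)+[.011,0,0])
print("handle top", onplane(d,319.5,364,z+.17))
E
```

```text
[ 0.57406079 -0.07794784  0.30347407]
[ 0.49275499 -0.07714076  0.44624438]
foot wrist [ 0.57129484 -0.07734691  0.17347407] side [ 0.56876394 -0.07711339  0.17347407]
bore w [ 0.57228077 -0.07947288  0.122     ]
bore w [ 0.57625597 -0.12877614  0.122     ]
shaft top side [ 0.56774558 -0.06863547  0.29047407]
[([287, 275, 66, 118, 4708], [319.25, 343.74])]
handle bottom rim wrist [ 0.57235496 -0.07697935  0.29347407]
handle top [ 0.56979227 -0.07703051  0.34347407]
```

```bash
python3 -m handwheel '{"fingers":[-1,-1,-1,-1,-1],"dp":[[-0.0015,0.002,0.01],[0,0,0.015],[0,0,0.015],[0,0,0.0],[0,0,0.0]],"spin":[0,0,0,0,0]}' 70
python3 - <<'E'
from h import *
d=cams.read_camera("wrist"); s=cams.read_camera("side")
a=cv2.resize(d["color"][170:270,270:370],(400,400),interpolation=cv2.INTER_CUBIC)
b=cv2.resize(s["color"][100:180,350:430],(400,400),interpolation=cv2.INTER_CUBIC)
cv2.imwrite("pics/ws6.png",np.hstack([a,b])[:,:,::-1]); print(robot.get_state()["position"])
E
```

```text
t: 7.08
position: [0.5753, -0.0798, 0.2617]
orientation: [-179.8, -0.1, 90.0]
force: [0.1, 0.5, -1.7]
opening: 0.0203
[ 0.57642099 -0.08008432  0.26401811]
```

View pics/ws6.png

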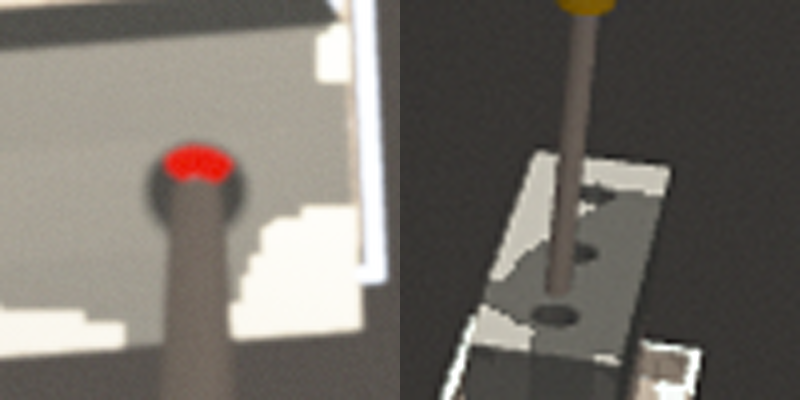

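```bash
python3 -m handwheel '{"fingers":[-1,-1,-1,-1,-1],"dp":[[0,0,0.008],[0,0,0.008],[0,0,0.008],[0,0,0.008],[0,0,0.005]],"spin":[0,0,0,0,0]}' 70
python3 -m handwheel '{"fingers":[-1,-1,-1,-1,-1],"dp":[[0,0,0.001],[0,0,0.001],[0,0,0.001],[0,0,0.001],[0,0,0]],"spin":[0,0,0,0,0]}' 70
```

```text
t: 7.6
position: [0.5753, -0.0797, 0.2244]
orientation: [-179.9, -0.0, 90.0]
force: [0.1, -0.2, -1.6]
opening: 0.0207
t: 8.02
position: [0.5762, -0.0799, 0.2226]
orientation: [180.0, 0.0, 90.0]
force: [0.2, -0.5, -1.2]
opening: 0.0206
```

```bash
python3 -m handwheel '{"fingers":[-1,-1,-1,-1,-1],"dp":[[0,0,0.001],[0,0,0.001],[0,0,0.001],[0,0,0],[0,0,0]],"spin":[0,0,0,0,0]}' 70
python3 -m handwheel '{"fingers":[-1,-1,-1,-1,-1],"dp":[[0,0,0.001],[0,0,0.001],[0,0,0],[0,0,0],[0,0,0]],"spin":[0,0,0,0,0]}' 70
```

```text
t: 8.43
position: [0.5759, -0.0799, 0.2192]
orientation: [-180.0, -0.0, 90.0]
force: [0.7, 0.3, -0.9]
opening: 0.0206
t: 8.85
position: [0.5762, -0.0801, 0.2177]
orientation: [180.0, 0.0, 90.0]
force: [0.3, -0.6, 0.4]
opening: 0.0203
```

```bash
python3 -m handwheel '{"fingers":[-1,-1,-1,-1,-1],"dp":[[0,0,0.0007],[0,0,0.0007],[0,0,0],[0,0,0],[0,0,0]],"spin":[0,0,0,0,0]}' 70
```

```text
t: 9.27
position: [0.5765, -0.0802, 0.217]
orientation: [179.9, 0.0, 90.0]
force: [-0.1, -0.6, 5.6]
opening: 0.0207
```

```bash
python3 -m handwheel '{"fingers":[-1,-1,-1,-1,-1],"dp":[[0,0,0.0007],[0,0,0.0007],[0,0,0],[0,0,0],[0,0,0]],"spin":[0,0,0,0,0]}' 70
```

```text
t: 9.68
position: [0.5768, -0.0803, 0.2163]
orientation: [179.9, 0.1, 90.0]
force: [-0.6, -1.4, 6.7]
opening: 0.0206
```

```bash
python3 -m handwheel '{"fingers":[-1,-1,-1,-1,-1],"dp":[[0,0,0.0007],[0,0,0.0007],[0,0,0],[0,0,0],[0,0,0]],"spin":[0,0,0,0,0]}' 70
```

```text
t: 10.1
position: [0.5767, -0.0802, 0.2147]
orientation: [179.9, 0.1, 90.0]
force: [-0.4, -0.8, 7.1]
opening: 0.0204
```

```bash
python3 -m handwheel '{"fingers":[-1,-1,-1,-1,-1],"dp":[[0,0,0.0007],[0,0,0.0007],[0,0,0],[0,0,0],[0,0,0]],"spin":[0,0,0,0,0]}' 70
```

```text
t: 10.52
position: [0.5762, -0.0799, 0.2116]
orientation: [180.0, 0.0, 90.0]
force: [-0.4, -0.4, 3.6]
opening: 0.0207
```

Bore0 gave way, so it is a through bore. I'll push it out.

```bash
python3 -m handwheel '{"fingers":[-1,-1,-1,-1,-1],"dp":[[0,0,0.002],[0,0,0.002],[0,0,0.002],[0,0,0.002],[0,0,0.002]],"spin":[0,0,0,0,0]}' 70
python3 -m handwheel '{"fingers":[-1,-1,-1,-1,-1],"dp":[[0,0,0.002],[0,0,0.002],[0,0,0.002],[0,0,0],[0,0,0]],"spin":[0,0,0,0,0]}' 70
python3 - <<'E'
from h import *
s=cams.read_camera("side"); cv2.imwrite("pics/s7.png",cv2.resize(s["color"][110:230,330:430],None,fx=5,fy=5,interpolation=cv2.INTER_CUBIC)[:,:,::-1])
for n in("side","top"): print(blobs(masks(cams.read_camera(n)["color"])["red"],3))
E
```

```text
t: 10.93
position: [0.5765, -0.0798, 0.2024]
orientation: [179.9, -0.0, 90.0]
force: [1.3, -2.5, 2.4]
opening: 0.0204
t: 11.35
position: [0.5753, -0.0796, 0.1945]
orientation: [-179.9, -0.0, 90.0]
force: [0.7, 0.1, -1.7]
opening: 0.0206
[([376, 201, 7, 9, 38], [379.79, 204.45]), ([263, 268, 5, 6, 11], [266.0, 270.27]), ([254, 272, 8, 4, 10], [258.1, 273.8]), ([250, 274, 2, 2, 3], [250.33, 274.33]), ([263, 275, 4, 4, 4], [264.5, 276.5]), ([251, 281, 6, 1, 6], [253.5, 281.0])]
[([265, 211, 6, 6, 10], [268.1, 213.7]), ([275, 212, 6, 4, 10], [277.2, 213.6])]
```

View pics/s7.png

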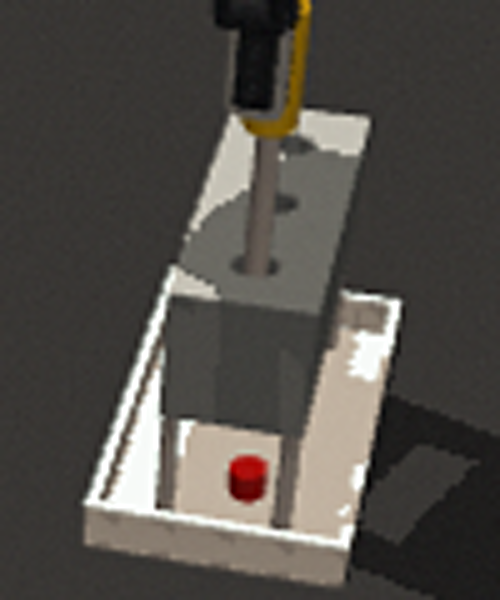

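The first stopper has dropped: it is at about (380,204) in the side view, in the tray. I'll retract, shift to the middle bore, and check alignment.

```bash
python3 -m handwheel '{"fingers":[-1,-1,-1,-1,-1],"dp":[[0,0,-0.012],[0,0,-0.018],[0,0,-0.018],[0,0,-0.018],[0,0,-0.005]],"spin":[0,0,0,0,0]}' 70
python3 -m handwheel '{"fingers":[-1,-1,-1,-1,-1],"dp":[[-0.017,0.001,0],[-0.017,0.001,0],[-0.016,0.002,0],[0,0,0],[0,0,0]],"spin":[0,0,0,0,0]}' 70
python3 - <<'E'
from h import *
d=cams.read_camera("wrist"); s=cams.read_camera("side")
a=cv2.resize(d["color"][170:270,270:370],(400,400),interpolation=cv2.INTER_CUBIC)
b=cv2.resize(s["color"][100:180,350:430],(400,400),interpolation=cv2.INTER_CUBIC)
cv2.imwrite("pics/ws8.png",np.hstack([a,b])[:,:,::-1]); print(robot.get_state()["position"])
E
```

```text
t: 11.92
position: [0.5776, -0.0804, 0.2717]
orientation: [179.6, 0.1, 90.0]
force: [1.1, -0.8, -0.9]
opening: 0.0208
t: 12.33
position: [0.5799, -0.1306, 0.2663]
orientation: [-180.0, -0.0, 89.9]
force: [0.7, 1.5, -1.3]
opening: 0.0204
[ 0.57984747 -0.12956984  0.26635369]
```

View pics/ws8.png

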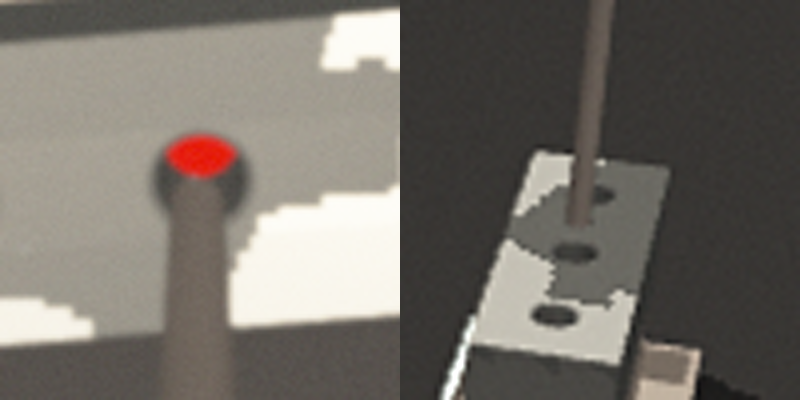

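Rod and middle bore line up within about a pixel. I'll descend and probe.

```bash
python3 -m handwheel '{"fingers":[-1,-1,-1,-1,-1],"dp":[[0,0,0.009],[0,0,0.01],[0,0,0.01],[0,0,0.01],[0,0,0.006]],"spin":[0,0,0,0,0]}' 70
python3 -m handwheel '{"fingers":[-1,-1,-1,-1,-1],"dp":[[0,0,0],[0,0,0],[0,0,0.001],[0,0,0],[0,0,0]],"spin":[0,0,0,0,0]}' 70
```

```text
t: 12.85
position: [0.579, -0.1292, 0.2189]
orientation: [-179.8, -0.1, 90.0]
force: [-0.2, -0.4, -1.7]
opening: 0.0207
t: 13.27
position: [0.5803, -0.1301, 0.2214]
orientation: [179.9, 0.0, 90.0]
force: [0.1, -0.5, -1.8]
opening: 0.0206
```

```bash
python3 -m handwheel '{"fingers":[-1,-1,-1,-1,-1],"dp":[[0,0,0.001],[0,0,0.001],[0,0,0],[0,0,0],[0,0,0]],"spin":[0,0,0,0,0]}' 70
python3 -m handwheel '{"fingers":[-1,-1,-1,-1,-1],"dp":[[0,0,0.001],[0,0,0.001],[0,0,0],[0,0,0],[0,0,0]],"spin":[0,0,0,0,0]}' 70
```

```text
t: 13.68
position: [0.58, -0.1299, 0.2187]
orientation: [-180.0, -0.0, 90.0]
force: [-0.3, -0.2, -1.0]
opening: 0.0204
t: 14.1
position: [0.5804, -0.13, 0.2175]
orientation: [179.9, 0.0, 90.0]
force: [-0.6, 0.2, 2.5]
opening: 0.0205
```

```bash
python3 -m handwheel '{"fingers":[-1,-1,-1,-1,-1],"dp":[[0,0,0.0007],[0,0,0.0007],[0,0,0],[0,0,0],[0,0,0]],"spin":[0,0,0,0,0]}' 70
```

```text
t: 14.52
position: [0.5806, -0.1301, 0.217]
orientation: [179.9, 0.0, 90.0]
force: [-0.8, 0.9, 6.3]
opening: 0.0209
```

```bash
python3 -m handwheel '{"fingers":[-1,-1,-1,-1,-1],"dp":[[0,0,0.0007],[0,0,0.0007],[0,0,0],[0,0,0],[0,0,0]],"spin":[0,0,0,0,0]}' 70
```

```text
t: 14.93
position: [0.581, -0.1301, 0.2166]
orientation: [179.8, 0.1, 90.0]
force: [-0.7, 0.4, 9.0]
opening: 0.0207
```

```bash
python3 -m handwheel '{"fingers":[-1,-1,-1,-1,-1],"dp":[[0,0,0.0007],[0,0,0.0007],[0,0,0],[0,0,0],[0,0,0]],"spin":[0,0,0,0,0]}' 70
```

```text
t: 15.35
position: [0.5813, -0.1302, 0.2162]
orientation: [179.8, 0.1, 90.0]
force: [-2.3, 1.3, 11.0]
opening: 0.0205
```

```bash
python3 -m handwheel '{"fingers":[-1,-1,-1,-1,-1],"dp":[[0,0,0.0007],[0,0,0.0007],[0,0,0],[0,0,0],[0,0,0]],"spin":[0,0,0,0,0]}' 70
```

```text
t: 15.77
position: [0.5815, -0.1303, 0.2158]
orientation: [179.7, 0.1, 90.0]
force: [-2.2, 1.1, 14.3]
opening: 0.0202
```

```bash
python3 -m handwheel '{"fingers":[-1,-1,-1,-1,-1],"dp":[[0,0,0.0007],[0,0,0.0007],[0,0,0],[0,0,0],[0,0,0]],"spin":[0,0,0,0,0]}' 70
```

```text
t: 16.18
position: [0.5819, -0.1304, 0.2155]
orientation: [179.7, 0.1, 90.0]
force: [-2.1, 0.9, 17.1]
opening: 0.0204
```

At about 17 N it still does not give, and it stiffens like a spring, so the middle bore is the blind one. I'll back off and move to the third bore.

```bash
python3 -m handwheel '{"fingers":[-1,-1,-1,-1,-1],"dp":[[0,0,-0.004],[0,0,-0.01],[0,0,-0.016],[0,0,-0.016],[0,0,-0.012]],"spin":[0,0,0,0,0]}' 70
python3 -m handwheel '{"fingers":[-1,-1,-1,-1,-1],"dp":[[0,0,0],[-0.017,0.001,0],[-0.017,0.001,0],[-0.016,0.002,0],[0,0,0]],"spin":[0,0,0,0,0]}' 70
python3 - <<'E'
from h import *
d=cams.read_camera("wrist"); s=cams.read_camera("side")
a=cv2.resize(d["color"][170:270,270:370],(400,400),interpolation=cv2.INTER_CUBIC)
b=cv2.resize(s["color"][100:180,350:430],(400,400),interpolation=cv2.INTER_CUBIC)
cv2.imwrite("pics/ws9.png",np.hstack([a,b])[:,:,::-1]); print(robot.get_state()["position"])
E
```

```text
t: 16.6
position: [0.5798, -0.1299, 0.2679]
orientation: [-180.0, -0.0, 90.0]
force: [-0.1, -0.5, -1.0]
opening: 0.0207
t: 17.02
position: [0.5838, -0.1824, 0.2662]
orientation: [-179.9, 0.0, 89.9]
force: [-0.6, -0.1, -2.1]
opening: 0.0208
[ 0.5836844  -0.18028027  0.26653205]
```

View pics/ws9.png

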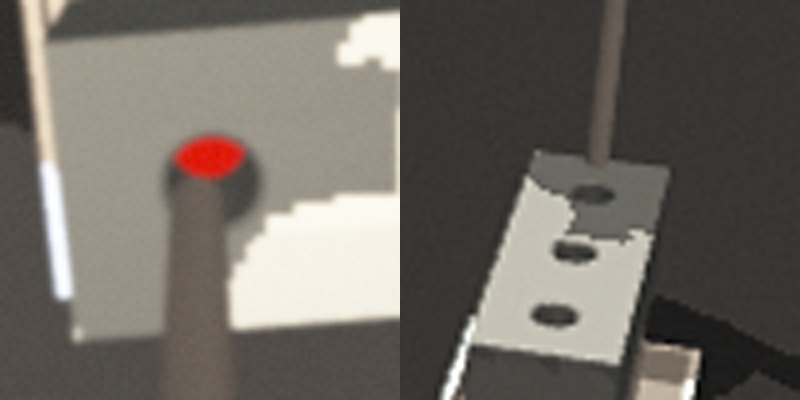

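Here the rod is about 4 px left of the bore in the wrist view, which is roughly 3 mm too far toward −y. I'll correct by +3 mm while descending.

```bash
python3 -m handwheel '{"fingers":[-1,-1,-1,-1,-1],"dp":[[0.003,0,0],[0,0,0],[0,0,0],[0,0,0],[0,0,0]],"spin":[0,0,0,0,0]}' 70
python3 - <<'E'
from h import *
d=cams.read_camera("wrist"); s=cams.read_camera("side")
a=cv2.resize(d["color"][170:270,270:370],(400,400),interpolation=cv2.INTER_CUBIC)
b=cv2.resize(s["color"][100:180,350:430],(400,400),interpolation=cv2.INTER_CUBIC)
cv2.imwrite("pics/ws10.png",np.hstack([a,b])[:,:,::-1]); print(robot.get_state()["position"])
E
```

```text
t: 17.53
position: [0.5841, -0.1764, 0.2679]
orientation: [180.0, 0.0, 90.0]
force: [0.3, 0.4, -1.7]
opening: 0.0205
[ 0.58405594 -0.1766388   0.26785702]
```

View pics/ws10.png

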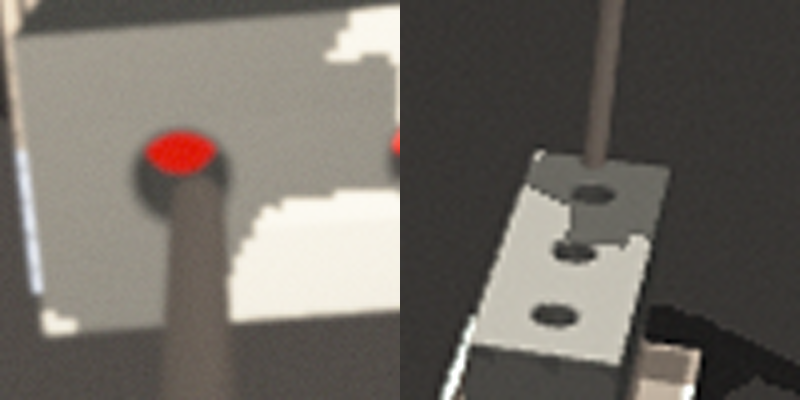

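```bash
python3 -m handwheel '{"fingers":[-1,-1,-1,-1,-1],"dp":[[-0.0026,0,0],[0,0,0],[0,0,0.004],[0,0,0.01],[0,0,0]],"spin":[0,0,0,0,0]}' 70
python3 - <<'E'
from h import *
d=cams.read_camera("wrist")
a=cv2.resize(d["color"][170:270,270:370],(400,400),interpolation=cv2.INTER_CUBIC)
cv2.imwrite("pics/w11.png",a[:,:,::-1]); print(robot.get_state()["position"])
E
```

```text
t: 18.05
position: [0.583, -0.179, 0.2508]
orientation: [-179.8, -0.1, 90.0]
force: [-0.4, 1.2, -2.7]
opening: 0.0205
[ 0.58306965 -0.17908303  0.25142958]
```

View pics/w11.png

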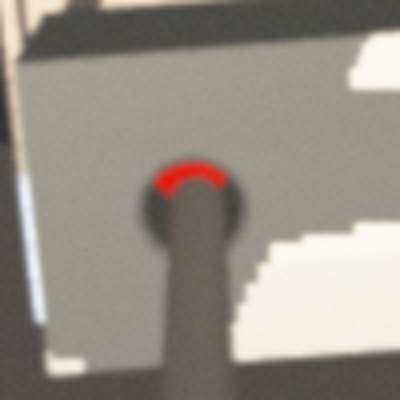

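It is now centred at the bore mouth, so I'll descend and probe.

```bash
python3 -m handwheel '{"fingers":[-1,-1,-1,-1,-1],"dp":[[0,0,0.006],[0,0,0.008],[0,0,0.008],[0,0,0.007],[0,0,0]],"spin":[0,0,0,0,0]}' 70
python3 -m handwheel '{"fingers":[-1,-1,-1,-1,-1],"dp":[[0,0,0],[0,0,0.0005],[0,0,0.0005],[0,0,0],[0,0,0]],"spin":[0,0,0,0,0]}' 70
```

```text
t: 18.52
position: [0.5829, -0.1789, 0.2219]
orientation: [-179.8, -0.1, 90.0]
force: [-0.1, 0.6, -1.2]
opening: 0.0202
t: 18.93
position: [0.5842, -0.1795, 0.2242]
orientation: [180.0, 0.0, 90.0]
force: [-0.4, -0.2, -1.3]
opening: 0.0204
```

```bash
python3 -m handwheel '{"fingers":[-1,-1,-1,-1,-1],"dp":[[0,0,0.001],[0,0,0.001],[0,0,0],[0,0,0],[0,0,0]],"spin":[0,0,0,0,0]}' 70
```

```text
t: 19.35
position: [0.584, -0.1795, 0.2217]
orientation: [-180.0, -0.0, 90.0]
force: [-0.7, -0.4, -1.5]
opening: 0.0204
```

```bash
python3 -m handwheel '{"fingers":[-1,-1,-1,-1,-1],"dp":[[0,0,0.001],[0,0,0.001],[0,0,0],[0,0,0],[0,0,0]],"spin":[0,0,0,0,0]}' 70
```

```text
t: 19.77
position: [0.584, -0.1795, 0.2197]
orientation: [-180.0, 0.0, 90.0]
force: [-0.3, 0.2, -2.2]
opening: 0.0207
```

```bash
python3 -m handwheel '{"fingers":[-1,-1,-1,-1,-1],"dp":[[0,0,0.001],[0,0,0.001],[0,0,0],[0,0,0],[0,0,0]],"spin":[0,0,0,0,0]}' 70
```

```text
t: 20.18
position: [0.5841, -0.1795, 0.2179]
orientation: [180.0, -0.0, 90.0]
force: [-0.6, -0.1, -0.2]
opening: 0.0208
```

```bash
python3 -m handwheel '{"fingers":[-1,-1,-1,-1,-1],"dp":[[0,0,0.001],[0,0,0.001],[0,0,0],[0,0,0],[0,0,0]],"spin":[0,0,0,0,0]}' 70
```

```text
t: 20.6
position: [0.5845, -0.1796, 0.2171]
orientation: [179.9, 0.0, 90.0]
force: [-0.6, 0.6, 5.0]
opening: 0.0207
```

```bash
python3 -m handwheel '{"fingers":[-1,-1,-1,-1,-1],"dp":[[0,0,0.0007],[0,0,0.0007],[0,0,0],[0,0,0],[0,0,0]],"spin":[0,0,0,0,0]}' 70
```

```text
t: 21.02
position: [0.5848, -0.1797, 0.2165]
orientation: [179.9, 0.0, 90.0]
force: [-0.4, 0.7, 8.0]
opening: 0.0205
```

```bash
python3 -m handwheel '{"fingers":[-1,-1,-1,-1,-1],"dp":[[0,0,0.0007],[0,0,0.0007],[0,0,0],[0,0,0],[0,0,0]],"spin":[0,0,0,0,0]}' 70
```

```text
t: 21.43
position: [0.5851, -0.1797, 0.2163]
orientation: [179.8, 0.1, 90.0]
force: [-1.4, 2.4, 10.5]
opening: 0.0204
```

```bash
python3 -m handwheel '{"fingers":[-1,-1,-1,-1,-1],"dp":[[0,0,0.0007],[0,0,0.0007],[0,0,0],[0,0,0],[0,0,0]],"spin":[0,0,0,0,0]}' 70
```

```text
t: 21.85
position: [0.5847, -0.1798, 0.213]
orientation: [179.9, 0.1, 90.0]
force: [1.0, -0.6, 3.5]
opening: 0.0204
```

```bash
python3 -m handwheel '{"fingers":[-1,-1,-1,-1,-1],"dp":[[0,0,0.0007],[0,0,0],[0,0,0],[0,0,0],[0,0,0]],"spin":[0,0,0,0,0]}' 70
```

```text
t: 22.27
position: [0.584, -0.1796, 0.2103]
orientation: [-180.0, 0.0, 90.0]
force: [0.9, 0.3, 1.8]
opening: 0.0205
```

It gave way, which confirms that bore2 is through and the middle one blind. I'll push it out.

```bash
python3 -m handwheel '{"fingers":[-1,-1,-1,-1,-1],"dp":[[0,0,0.002],[0,0,0.002],[0,0,0.002],[0,0,0.002],[0,0,0.002]],"spin":[0,0,0,0,0]}' 70
python3 -m handwheel '{"fingers":[-1,-1,-1,-1,-1],"dp":[[0,0,0.002],[0,0,0.002],[0,0,0.001],[0,0,0],[0,0,0]],"spin":[0,0,0,0,0]}' 70
python3 -m handwheel '{"fingers":[-1,-1,-1,-1,-1],"dp":[[0,0,-0.012],[0,0,-0.018],[0,0,-0.018],[0,0,-0.018],[0,0,-0.018]],"spin":[0,0,0,0,0]}' 70
python3 -m handwheel '{"fingers":[-1,-1,-1,-1,-1],"dp":[[0.0,0.0,-0.018],[0.04,0,0],[0.04,0,0],[0.04,0,0],[0.04,0,0]],"spin":[0,0,0,0,0]}' 70
python3 - <<'E'
from h import *
s=cams.read_camera("side"); cv2.imwrite("pics/s12.png",cv2.resize(s["color"][100:250,300:440],None,fx=4,fy=4,interpolation=cv2.INTER_CUBIC)[:,:,::-1])
t=cams.read_camera("top"); cv2.imwrite("pics/t12.png",cv2.resize(t["color"][225:305,360:480],None,fx=6,fy=6,interpolation=cv2.INTER_CUBIC)[:,:,::-1])
E
```

```text
t: 22.68
position: [0.5843, -0.1797, 0.2014]
orientation: [180.0, 0.0, 90.0]
force: [1.0, -0.2, 1.8]
opening: 0.0204
t: 23.1
position: [0.5835, -0.1793, 0.1948]
orientation: [-179.9, -0.0, 90.0]
force: [-0.5, -0.2, -1.3]
opening: 0.0206
t: 23.52
position: [0.584, -0.1795, 0.2819]
orientation: [180.0, 0.0, 90.0]
force: [0.4, -0.7, -1.7]
opening: 0.0205
t: 23.93
position: [0.5838, -0.0182, 0.2993]
orientation: [179.9, 0.0, 89.9]
force: [0.3, 0.4, -1.8]
opening: 0.0206
```

View pics/s12.png

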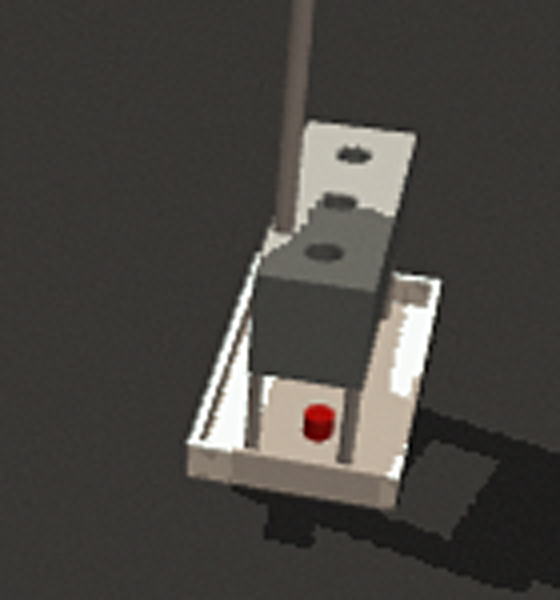

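View pics/t12.png

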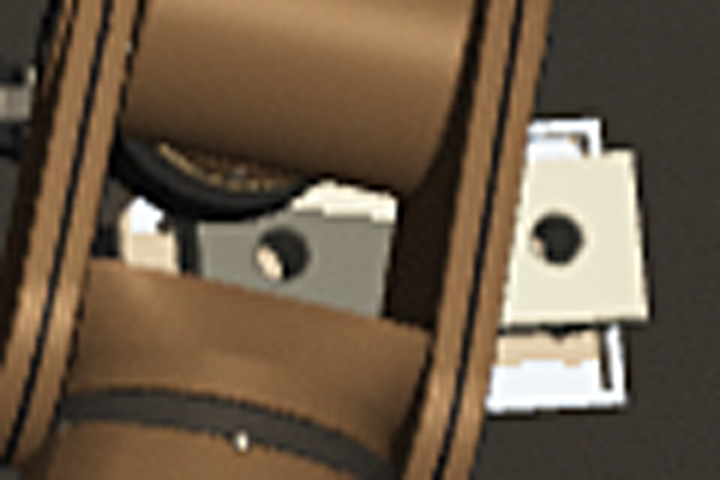

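The top view shows both outer bores are clear, with the tray visible through them. I'll take the rod back over the stand.

```bash
python3 -m handwheel '{"fingers":[-1,-1,-1,-1,-1],"dp":[[0.04,0,0],[0.04,-0.002,0],[0.04,-0.002,0],[0.04,-0.002,0],[0.04,-0.002,0]],"spin":[0,0,0,0,0]}' 70
python3 -m handwheel '{"fingers":[-1,-1,-1,-1,-1],"dp":[[0.04,-0.002,0],[0.04,-0.001,0],[0.024,0,0],[0,0,0],[0,0,0]],"spin":[0,0,0,0,0]}' 70
python3 -m handwheel '{"fingers":[-1,-1,-1,-1,-1],"dp":[[0,0,0.02],[0,0,0.03],[0,0,0.025],[0,0,0],[0,0,0]],"spin":[0,0,0,0,0]}' 70
python3 - <<'E'
from h import *
d=cams.read_camera("wrist"); s=cams.read_camera("side")
a=cv2.resize(d["color"][170:270,270:370],(400,400),interpolation=cv2.INTER_CUBIC)
b=cv2.resize(s["color"][270:370,270:370],(400,400),interpolation=cv2.INTER_CUBIC)
cv2.imwrite("pics/ws13.png",np.hstack([a,b])[:,:,::-1]); print(robot.get_state()["position"])
E
```

```text
t: 24.45
position: [0.576, 0.1814, 0.299]
orientation: [179.9, 0.0, 90.0]
force: [1.8, -0.8, -1.4]
opening: 0.0204
t: 24.87
position: [0.573, 0.2851, 0.2984]
orientation: [180.0, 0.1, 90.1]
force: [0.5, -0.9, -1.3]
opening: 0.0206
t: 25.28
position: [0.5725, 0.2826, 0.2215]
orientation: [-179.8, 0.1, 89.9]
force: [0.2, -0.0, -0.1]
opening: 0.0204
[0.57433661 0.28375599 0.22528811]
```

View pics/ws13.png

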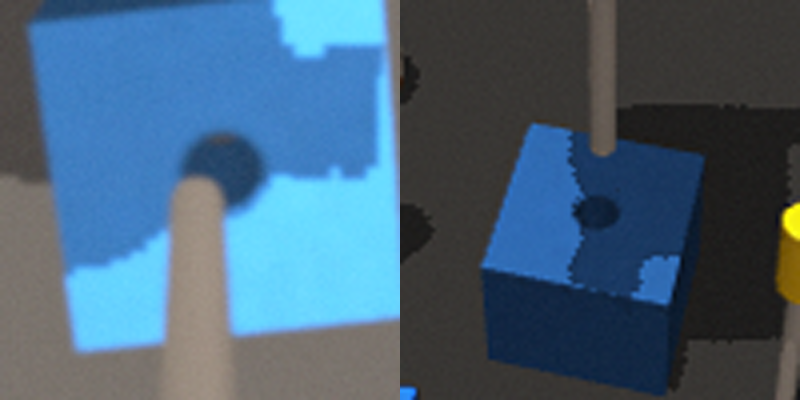

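```bash
python3 - <<'E'
from h import *
d=cams.read_camera("wrist"); s=cams.read_camera("side"); p=robot.get_state()["position"]; print(p)
z=p[2]-.1305
print("wrist",onplane(d,319.5,214.5,z)+[.005,0,0],onplane(d,325.75,213,.06))
print("side",onplane(s,320.75,308.75,z)+[.001,-.005,0],onplane(s,319.25,322.75,.06))
E
```

```text
[0.57448788 0.28434111 0.22600014]
wrist [0.57230219 0.28447903 0.09550014] [0.57576188 0.28969122 0.06      ]
side [0.56798262 0.28435844 0.09550014] [0.56970187 0.28825724 0.06      ]
```

```bash
python3 -m handwheel '{"fingers":[-1,-1,-1,-1,-1],"dp":[[0.0035,0.002,0],[0,0,0.01],[0,0,0.01],[0,0,0],[0,0,0]],"spin":[0,0,0,0,0]}' 70
python3 -m handwheel '{"fingers":[-1,-1,-1,-1,-1],"dp":[[0,0,0],[0,0,0],[0,0,0],[0,0,0],[0,0,0]],"spin":[0,0,0,0,0]}' 70
python3 - <<'E'
from h import *
d=cams.read_camera("wrist"); s=cams.read_camera("side")
a=cv2.resize(d["color"][170:270,270:370],(400,400),interpolation=cv2.INTER_CUBIC)
b=cv2.resize(s["color"][270:370,270:370],(400,400),interpolation=cv2.INTER_CUBIC)
cv2.imwrite("pics/ws14.png",np.hstack([a,b])[:,:,::-1]); print(robot.get_state()["position"])
E
```

```text
t: 25.9
position: [0.5739, 0.2878, 0.2008]
orientation: [-179.8, 0.1, 90.0]
force: [0.1, 0.4, -1.3]
opening: 0.0205
t: 26.32
position: [0.5751, 0.2881, 0.2032]
orientation: [180.0, -0.0, 90.0]
force: [-0.8, 0.1, -2.0]
opening: 0.0205
[0.57499649 0.28803035 0.20302971]
```

View pics/ws14.png

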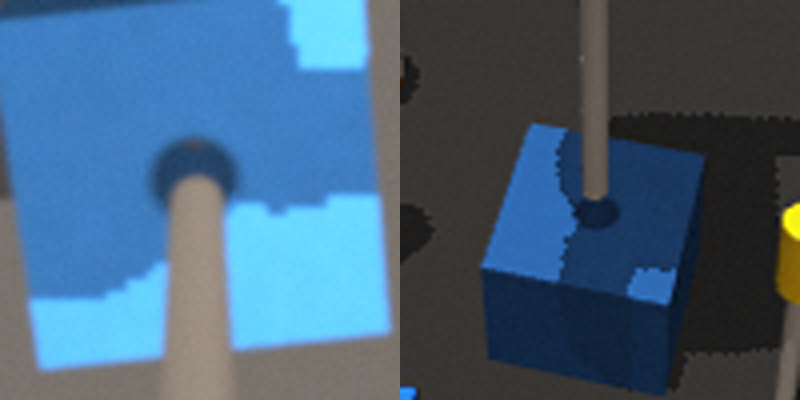

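```bash
python3 - <<'E'
from h import *
d=cams.read_camera("wrist"); s=cams.read_camera("side"); p=robot.get_state()["position"]; print(p)
z=p[2]-.1305
print("wrist",onplane(d,270+196/4,170+176/4,z)+[.005,0,0],onplane(d,270+194/4,170+176/4,.06))
print("side",onplane(s,270+195/4,270+199/4,z)+[.001,-.005,0],onplane(s,319.25,322.75,.06))
E
```

```text
[0.57497843 0.28800168 0.20292233]
wrist [0.57243439 0.28829534 0.07242233] [0.57078526 0.28789791 0.06      ]
side [0.57005554 0.28721113 0.07242233] [0.56970187 0.28825724 0.06      ]
```

Both views agree to within about 1.5 mm. I'll insert in stages while watching the force.

```bash
python3 -m handwheel '{"fingers":[-1,-1,-1,-1,-1],"dp":[[0,-0.001,0.004],[0,0,0.005],[0,0,0.005],[0,0,0.005],[0,0,0.005]],"spin":[0,0,0,0,0]}' 70
```

```text
t: 26.93
position: [0.5737, 0.2879, 0.1778]
orientation: [-179.9, 0.0, 90.0]
force: [0.2, -0.3, -1.0]
opening: 0.0201
```

```bash
python3 -m handwheel '{"fingers":[-1,-1,-1,-1,-1],"dp":[[0,0,0.008],[0,0,0.008],[0,0,0.008],[0,0,0.008],[0,0,0.005]],"spin":[0,0,0,0,0]}' 70
python3 -m handwheel '{"fingers":[-1,-1,-1,-1,-1],"dp":[[0,0,0],[0,0,0],[0,0,0],[0,0,0],[0,0,0]],"spin":[0,0,0,0,0]}' 70
```

```text
t: 27.35
position: [0.5733, 0.2878, 0.1401]
orientation: [-179.9, 0.0, 90.0]
force: [0.2, 0.9, -2.3]
opening: 0.0205
t: 27.77
position: [0.5744, 0.2882, 0.1426]
orientation: [179.9, -0.0, 90.0]
force: [0.4, -0.1, -0.9]
opening: 0.0204
```

```bash
python3 -m handwheel '{"fingers":[-1,-1,-1,-1,-1],"dp":[[0,0,0.003],[0,0,0.003],[0,0,0.003],[0,0,0.001],[0,0,0.0]],"spin":[0,0,0,0,0]}' 70
```

```text
t: 28.18
position: [0.5738, 0.2879, 0.1314]
orientation: [-180.0, 0.0, 90.0]
force: [-0.4, -0.3, -1.7]
opening: 0.0204
```

```bash
python3 -m handwheel '{"fingers":[-1,-1,-1,-1,-1],"dp":[[0,0,0.001],[0,0,0.001],[0,0,0.0],[0,0,0.0],[0,0,0.0]],"spin":[0,0,0,0,0]}' 70
```

```text
t: 28.6
position: [0.5745, 0.2881, 0.1311]
orientation: [179.9, -0.0, 90.0]
force: [-0.7, -0.6, 5.6]
opening: 0.0206
```

The foot is on the bench. I'll release.

```bash
python3 -m handwheel '{"fingers":[0.1,0.1,0.1,0.1,0.1],"dp":[[0,0,0],[0,0,0],[0,0,0],[0,0,0],[0,0,0]],"spin":[0,0,0,0,0]}' 
python3 -m handwheel '{"fingers":[0.2,0.2,0.2,0.2,0.2],"dp":[[0,0,0],[0,0,0],[0,0,0],[0,0,0],[0,0,0]],"spin":[0,0,0,0,0]}' 
python3 - <<'E'
from h import *
d=cams.read_camera("wrist"); s=cams.read_camera("side")
a=cv2.resize(d["color"],(400,300)); b=s["color"][170:470,150:550]
cv2.imwrite("pics/ws15.png",np.hstack([a,b])[:,:,::-1])
E
```

```text
t: 29.02
position: [0.5737, 0.288, 0.1293]
orientation: [-180.0, 0.0, 90.0]
force: [-0.3, 0.6, -0.4]
opening: 0.0468
t: 29.43
position: [0.574, 0.288, 0.1299]
orientation: [180.0, -0.0, 90.0]
force: [0.2, 0.1, -0.4]
opening: 0.0512
```

View pics/ws15.png

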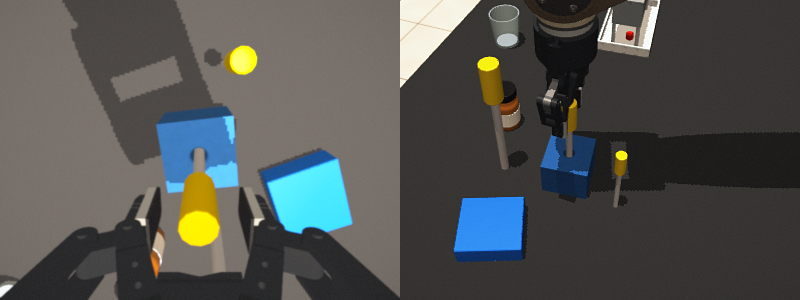

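The rod stands in the stand, centred between the open pads. I'll retreat straight up and away from the block, then check.

```bash
python3 -m handwheel '{"fingers":[0.2,0.2,0.2,0.2,0.2],"dp":[[0,0,-0.015],[0,0,-0.03],[0,0,-0.03],[0,0,-0.04],[0,0,-0.04]],"spin":[0,0,0,0,0]}' 
python3 -m handwheel '{"fingers":[0.2,0.2,0.2,0.2,0.2],"dp":[[0,-0.025,-0.005],[0.025,-0.03,0],[0.025,-0.03,0],[0.025,-0.03,0],[0.025,-0.03,0]],"spin":[0,0,0,0,0]}' 
python3 -m handwheel '{"fingers":[0.2,0.2,0.2,0.2,0.2],"dp":[[0.03,-0.02,0],[0.03,-0.02,0],[0.03,-0.01,0],[0.03,0,0],[0,0,0]],"spin":[0,0,0,0,0]}' 
python3 - <<'E'
from h import *
s=cams.read_camera("side");t=cams.read_camera("top")
cv2.imwrite("pics/s16.png",s["color"][:,:,::-1]);cv2.imwrite("pics/t16.png",t["color"][:,:,::-1])
for c in(s,t):
  print(blobs(masks(c["color"])["red"],3));print(blobs(masks(c["color"])["yellow"],20))
E
```

```text
t: 29.95
position: [0.5732, 0.2878, 0.2854]
orientation: [-179.9, 0.0, 90.0]
force: [0.9, -0.1, 0.3]
opening: 0.0512
t: 30.37
position: [0.4276, 0.3886, 0.2901]
orientation: [180.0, -0.0, 90.0]
force: [0.6, 0.5, 0.2]
opening: 0.0509
t: 30.78
position: [0.3772, 0.5119, 0.2893]
orientation: [-180.0, -0.1, 90.3]
force: [-0.1, -0.8, -0.6]
opening: 0.0512
[([292, 77, 5, 1, 5], [294.0, 77.0]), ([299, 78, 4, 1, 4], [300.5, 78.0]), ([307, 79, 3, 1, 3], [308.0, 79.0]), ([311, 79, 2, 2, 3], [311.33, 79.33]), ([376, 201, 7, 9, 39], [379.64, 204.69]), ([254, 268, 14, 8, 19], [261.84, 271.74]), ([263, 273, 5, 6, 6], [265.17, 275.5]), ([251, 281, 6, 1, 6], [253.5, 281.0])]
[([227, 226, 22, 43, 393], [237.65, 239.79]), ([311, 267, 16, 30, 237], [318.11, 277.12]), ([365, 320, 13, 11, 101], [371.12, 325.24]), ([368, 332, 6, 12, 28], [370.36, 336.14])]
[([265, 211, 6, 6, 9], [267.89, 213.56]), ([275, 212, 6, 4, 9], [277.44, 213.44]), ([426, 264, 5, 6, 22], [427.91, 266.27])]
[([218, 200, 14, 14, 159], [224.54, 206.52]), ([230, 256, 10, 11, 76], [234.68, 260.93]), ([220, 298, 8, 8, 45], [223.09, 301.38])]
```

View pics/s16.png

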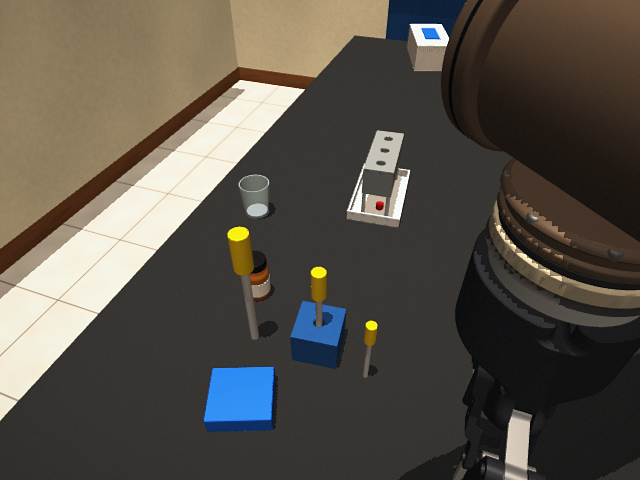

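View pics/t16.png

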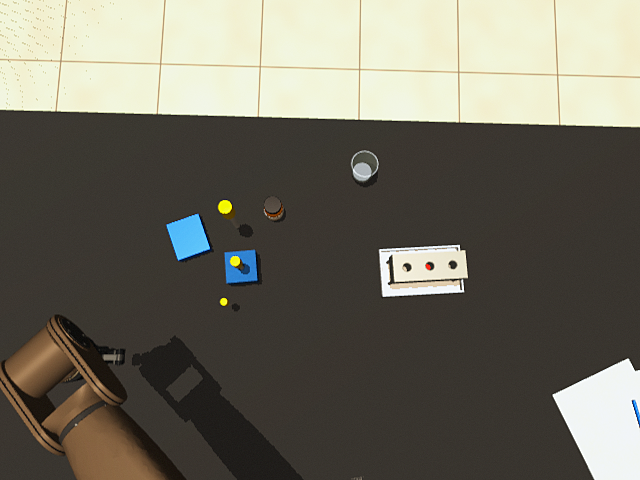

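The middle stopper is still at (428,266), exactly where it started. The outer bores are empty, the rod is upright in its stand, and the bystanders have not moved. I'll let the arm settle, then hand in.

```bash
python3 -m handwheel '{"fingers":[0.2,0.2,0.2,0.2,0.2],"dp":[[0,0,0],[0,0,0],[0,0,0],[0,0,0],[0,0,0]],"spin":[0,0,0,0,0]}' 
python3 -c "
from rig import robot
print(robot.hand_in())"
```

```text
t: 31.3
position: [0.3793, 0.5073, 0.2901]
orientation: [180.0, -0.0, 89.9]
force: [-0.2, 0.8, 0.3]
opening: 0.0514
the job is handed in; nothing more can be done
None
```

The stoppers in both outer bores are out. The middle bore is the blind one and still holds its stopper. The rod is back upright in its stand, released, and I handed the job in at about 31 s.

- **Through bores:** each outer stopper gave way at about 9 to 12 N and was pushed out. The first is visible in the tray. The last bore is empty in the top view, but its stopper, which should be in the tray, was hidden under the block, so I did not see it directly.
- **Blind bore:** the middle stopper only sank slightly and was still resisting at a 17 N reading (about 18.5 N with the rod's weight), so I backed off. Its top is at the same place in the top view as at the start.
- **Everything else:** in the last pictures the jar, the beaker, the slide box and the two look-alike rods looked as they did at the start. The arm was well clear of everything.

The side and top cameras disagreed by 2 to 4 mm, so I set the final alignments by comparing rod and hole in the wrist and side views. At the last bore the rod was first about 3 mm off. I corrected that, after one overshoot, before going in.

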